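# Clamp a resin specimen on the spectrometer's crystal until the clutch clicks

## Task

Mount the round resin specimen for measurement on the small white spectrometer: lay it flat and gently over the middle of the round crystal in the steel plate, swing the clamp arm over it until it meets its stop, then turn the black knob on the arm clockwise (seen from above) until its ratchet clutch clicks and slips. One click is enough and three are the most the crystal should take. Then let go, leaving the specimen clamped, and leave the other things on the bench where they are.

Things in the scene. Friction and masses are not known exactly. Their poses are not given: they have to be found in the camera images.
- crystal (a point): centre of the round crystal (17 mm clear disc in a flush 66 mm dark ring, in a flat steel plate) on top of the white spectrometer, a fixed box 204 (x) by 284 (y) by 56 mm high. The point lies on the plate's top, 56 mm above the bench; z is up, x points to the clamp arm's pivot, 110 mm away.
- pivot (a point): on the vertical pivot axis of the clamp arm, 100 mm above the bench. The column is 48 mm wide at its foot, the arm's hub 42 mm, its top 116 mm above the bench. The arm's dark stop post, 10 mm wide, 102 mm above the bench, stands 36 mm from the axis towards the crystal. Same axes as crystal.
- knob (a point): point on the axis of the black fluted knob, 138 mm above the bench. The knob is a cylinder 43 mm in diameter, 117 to 150 mm above the bench, on the free end of the aluminium clamp arm (34 mm wide, 46 mm round under the knob, 92 to 108 mm above the bench), 110 mm from the pivot. It stays at this height as it turns.
- specimen_mid (a point): centre of the specimen, a plain grey round resin mount 30 mm in diameter and 14 mm high with a small piece of metal flush in one face, 60 g, lying flat on the bench at first; its centre is 7 mm above what it lies on. Its z axis is its own axis.
- clamp_arm (a joint): swing of the clamp arm about the vertical pivot, rad: 0 = home against its stop, knob straight over the crystal; it starts at 1.25 to 1.7 (swung out to the right of the crystal, seen from the robot, anticlockwise from above). Friction of about 0.3 N m holds it wherever it is left (about 3 N at the knob moves it). Turning the knob clockwise presses the arm against its stop.
- knob_top (a point): centre of the knob's top face, 150 mm above the bench. Under the knob sits a one-way ratchet clutch with 16 teeth a turn: against a load it winds up by about 0.3 rad, and at 0.35 to 0.5 N m it snaps over with a sharp fall of torque: one click (0.39 rad a click). Anticlockwise it drives solidly. Fingers need about 40 N of grip. It carries a white line, knob_line.
- collar (a point): point on the knob's axis on top of the arm, 108 mm above the bench. The knob turns a steel collar here (45 mm, white line screw_line, in line with knob_line until the clutch slips) and drives a spindle with a flat 16 mm tip, tip_pad, down 3.5 mm per rad at 0.05 to 0.15 N m; 0.8 to 3.7 rad on (it varies) it meets the specimen and the torque climbs. The thread holds by itself.
- spectrometer: the whole white spectrometer with its clamp arm and knob, fixed to the bench; origin at the centre of its underside, crystal 40 mm from it along -x, pivot 70 mm along +x
- specimen: the specimen; origin at the centre of its underside
- tube_rack: bystander: green tube rack with tubes, 55x150x46 mm, loose, left of the spectrometer
- slide_box: bystander: white and orange slide box, 74x112x34 mm, loose, to the right
- vial: bystander: small vial with a white cap, 35 mm across, 50 mm high, loose, to the right
- tape: bystander: roll of green tape, 71 mm across, 24 mm high, loose, left front

How it is judged:
By the outcome, as a careful person would: the job done as asked, in the order asked, and still so for the second after the job is handed in, with the robot touching nothing.
It also fails if it takes over 72 s, if anything falls off the work surface, if the arm or the gripper's body presses on something with over 40 N, if the wrist force passes 120 N, or if a joint passes its speed limit or range.

## Robot

A 6-joint arm with a two-finger parallel gripper is mounted at the origin on a cart in front of the work surface, level with it; the furniture and walls round the work are solid. World frame = base frame: x ahead of the robot, y to its left, z up, the work surface at z = 0. Lengths are in m, angles in rad, forces in N, time in s.
With the tool pointing down it reaches from about 0.225 to 0.875 m from the base axis. Payload 3.4 kg.
Tool frame: the origin (TCP) lies on the centre line of the jaws, within the pads' length; the fingertips stand 11 mm ahead of it and the grasp point (between the pads) lies 8 mm behind it; z points along the fingers, y is the line along which they close (so a half turn about z gives the same grasp; the last joint's range is limited). The gripper opens to 85 mm and grips with 20 to 120 N. Pads are 22 mm wide; open, the fingers measure 114 mm over their backs; the gripper's body (76 mm by 85 mm) begins 54 mm behind the grasp point. The pads swing forward as they close: fully open they stand 13 mm farther back than shut.
Start: joints at [-0.121, 0.276, 1.505, -0, 1.361, -0.121], TCP at [0.575, -0, 0.242] pointing down, gripper open.
Joint ranges: [-2.89, 2.89], [-0.75, 2.08], [0.22, 2.7], [-1.18, 4.32], [0.11, 2.71], [-2.7, 2.7]. Speed limits (rad/s): [2.57, 2.57, 3.14, 3.14, 3.14, 3.14].

## Interface

Orientations are given as a unit quaternion [w, x, y, z].
In Python, from rig import manip, eyes, job gives the robot as it stands.
- The arm moves only by the tool drive_tool, never from a script. Its argument "rows" is a list of rows, each a list of 3 entries, a list of its own where there are three numbers: the turn, a rotation vector about the world's x, y, z in rad, then the shift along the world's x, y, z in cm, then the finger opening in cm, from 0 to 8.54. A call has 1 to 8 rows; each row shifts and turns the commanded pose from where the row before left it; what a row does not reach is not made up. A row lasts 1/8 s, in which the tool goes at most 62.5 mm and 10.7 degrees, less where a joint would pass 70% of its speed; a pose out of reach is approached as far as the arm can. A call is refused whole if a number of a shift passes 6.25 or a number of a turn 0.188, either way. A call with a gripper value outside its range is refused whole. The fingers move at their own pace and stop on an object; "force" is the grip in N (left out, the last holds). Time passes only in rows, so rows that do not move let the fingers close. It gives the time, the measured TCP pose, the force, the opening and the grip force at its end, in the units of the state.
- manip.get_state(): the state, without advancing time (a new reading comes with each control period).
- eyes.get_image(name): name is "scene" or "side" or "wrist"; returns the picture (384x512x3 uint8, red, green, blue); there is no depth.
- eyes.get_calibration(name): a dict with "camera_matrix" (3x3 intrinsics, pixels), "view" (4x4, takes a point from world to camera coordinates). Camera axes: x right, y up, looking along -z (the intrinsics and any distortion apply to the point x, -y, -z); pixel columns grow to the right and rows downward; lengths in m; the calibration is good to about 2 mm. A picture is of the moment at which its call begins: read the wrist's pose just before it. get_calibration takes no time and is no camera call; for the wrist camera it gives the pose at the moment of the call.
- job.sign_off(): hands the job in; it is judged then, once.
The state is a dict: "clock": time; "qpos": joint angles; "qd": joint speeds; "effort": joint torques, N m; "position": TCP position; "ee_rot": TCP orientation; "contact_force": force on the tool from outside, world axes, zero at the start; "moment": the same for the moment, N m; "width": finger opening in m; "gripper_force": force on a finger pad.
Only numpy, scipy, OpenCV 4.12 (cv2) and the standard library are available. Lean on these libraries where they do the work, as an engineer would, in place of code of your own. Each camera call takes 0.05 s, during which the arm holds its last target. There are 200 camera calls.

## Working session

There is one attempt and no reset: what is moved stays moved. The work goes in short steps, Python scripts to look and compute and a tool call to move; the robot and the scene stay as the last step left them, time stands still between calls to the robot, and variables do not carry over. Pictures are saved under pics/ and viewed, at most 10 in all, crops included, and the job is handed in when it is done.

Besides the shell and the picture viewer there is one more tool, called after ">>>" as name(argument=value, ...) on one line, values as JSON. drive_tool: Moves the arm, as the interface text tells. Its arguments: {"type":"object","properties":{"rows":{"type":"array"},"force":{"type":"number"}},"required":["rows"]}

```bash
mkdir -p pics
cat > h.py <<'E'
import numpy as np,cv2
from rig import manip,eyes,job
def ray(c,u,v):
    K=np.array(c["camera_matrix"]);V=np.array(c["view"])
    d=np.linalg.inv(K)@[u,v,1.];d=V[:3,:3].T@(d*[1,-1,-1]);o=-V[:3,:3].T@V[:3,3];return o,d
def onz(c,u,v,z):
    o,d=ray(c,u,v);return o+d*(z-o[2])/d[2]
def proj(c,p):
    K=np.array(c["camera_matrix"]);V=np.array(c["view"]);q=V[:3,:3]@np.array(p)+V[:3,3];q=K@(q*[1,-1,-1]);return q[:2]/q[2]
def snap(n,f=None):
    c=eyes.get_calibration(n);im=np.array(eyes.get_image(n))[:,:,::-1].copy()
    if f: cv2.imwrite("pics/"+f,im);np.save("pics/"+f+".npy",np.array(c,dtype=object),allow_pickle=True)
    return c,im
E
python3 - <<'E'
from h import *
s=manip.get_state();print(s)
a=snap("scene","a.png")
b=snap("side","b.png")
w=snap("wrist","w.png")
for c in (a,b,w): print(c[0])
E
```

```text
{'clock': 0.0, 'qpos': array([-1.21031165e-01,  2.76600732e-01,  1.50612704e+00,  1.81072040e-05,
        1.36071483e+00, -1.20988516e-01]), 'qd': array([ 0.00095135,  0.00054542, -0.00010628,  0.00122228,  0.00045582,
       -0.00148377]), 'effort': array([ 6.20495921e-04, -4.16768074e+01, -2.45808578e+01, -1.52056768e-04,
        1.11346930e-02,  1.69860516e-05]), 'position': array([5.74490506e-01, 4.49645801e-05, 2.41438860e-01]), 'ee_rot': array([-7.33687009e-04,  7.07122898e-01,  7.07090059e-01, -5.63350145e-04]), 'contact_force': array([-0.25806694,  0.20447927,  1.06805138]), 'moment': array([-0.02679347,  0.04049336,  0.00780551]), 'gripper_force': 0.0, 'width': 0.0852912171946575}
{'camera_matrix': array([[377.64827202,   0.        , 259.90046742],
       [  0.        , 377.64827202, 193.41281944],
       [  0.        ,   0.        ,   1.        ]]), 'view': array([[ 0.46666977, -0.8842143 , -0.0196062 , -0.24147528],
       [ 0.64169385,  0.32325055,  0.69551282, -0.41319468],
       [-0.60864466, -0.33715598,  0.71824614, -1.08203736],
       [ 0.        ,  0.        ,  0.
[... 275 characters left out ...]
[ 0.0399025 ,  0.46873398,  0.88243767, -0.12784501],
       [-0.05922635, -0.88047875,  0.47037157, -1.64910193],
       [ 0.        ,  0.        ,  0.        ,  1.        ]])}
{'camera_matrix': array([[289.5479679 ,   0.        , 258.79695694],
       [  0.        , 289.5479679 , 193.3770412 ],
       [  0.        ,   0.        ,   1.        ]]), 'view': array([[ 9.99998049e-01, -6.40054158e-05, -1.97439131e-03,
        -5.73697576e-01],
       [-5.74255417e-04,  9.46893275e-01, -3.21547502e-01,
         4.07440215e-02],
       [ 1.89011864e-03,  3.21548008e-01,  9.46891391e-01,
        -3.81354379e-01],
       [ 0.00000000e+00,  0.00000000e+00,  0.00000000e+00,
         1.00000000e+00]])}
```

View images.

```bash
python3 -c "
import cv2,numpy as np
a,b,w=[cv2.imread('pics/%s.png'%k) for k in 'abw']
cv2.imwrite('pics/s1.png',cv2.resize(a,(800,600),interpolation=3))
cv2.imwrite('pics/s2.png',np.hstack([cv2.resize(b,(400,300)),cv2.resize(w,(400,300))]))"
```

```text
(no output)
```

View pics/s1.png

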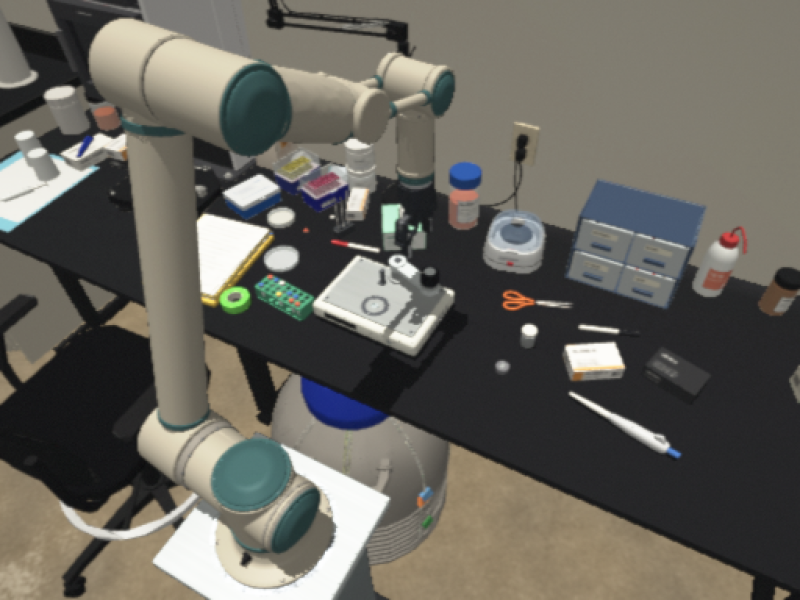

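View pics/s2.png

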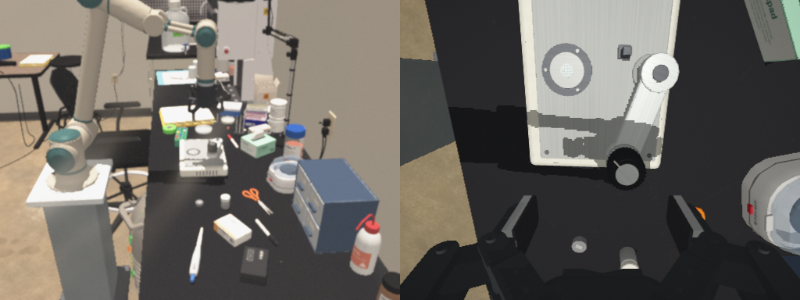

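Scene: specimen at about (321,235) px, spectrometer centre; wrist view: crystal ring (214,88), post (288,65), hub (333,92), knob top (290,223), specimen (229,314), vial to its right.

```bash
cat > m.py <<'E'
from h import *
im=cv2.imread('pics/w.png');c=np.load('pics/w.png.npy',allow_pickle=True).item()
g=cv2.cvtColor(im,cv2.COLOR_BGR2GRAY)
def blob(m,u,v):
    n,l,st,ce=cv2.connectedComponentsWithStats(m.astype(np.uint8));k=l[v,u];return st[k],ce[k]
print('spec',blob(g>60,229,314),onz(c,*blob(g>60,229,314)[1],.010))
print(g[300:328:3,215:245:3])
print(g[88,170:260:3])
hc=cv2.HoughCircles(g[40:140,160:270],cv2.HOUGH_GRADIENT,1,20,param1=100,param2=15,minRadius=20,maxRadius=45)
for u,v,r in hc[0][:3]: print('ring',u+160,v+40,r,onz(c,u+160,v+40,.056))
hc=cv2.HoughCircles(g[180:260,250:340],cv2.HOUGH_GRADIENT,1,20,param1=100,param2=12,minRadius=10,maxRadius=32)
for u,v,r in hc[0][:4]: print('knob',u+250,v+180,r,onz(c,u+250,v+180,.150))
hc=cv2.HoughCircles(g[50:140,290:380],cv2.HOUGH_GRADIENT,1,20,param1=100,param2=12,minRadius=10,maxRadius=32)
for u,v,r in hc[0][:4]: print('hub',u+290,v+50,r,onz(c,u+290,v+50,.116))
cv2.imwrite('pics/w3.png',cv2.resize(im[20:384,130:400],None,fx=1.6,fy=1.6,interpolation=2))
E
python3 m.py
```

```text
spec (array([219, 303,  20,  21, 346], dtype=int32), array([229.07225434, 313.0982659 ])) [ 0.52789939 -0.23414315  0.01      ]
[[ 42  42  41  41  42  42  41  41  41  42]
 [ 41  41  41  56  74  73  63  42  42  41]
 [ 42  41  54  73  74  72  68  66  42  42]
 [ 41  41  71 129 148 148 107  67  44  42]
 [ 41  40 138 148 153 148 148 145  45  40]
 [ 41  41 147 157 186 186 142 148  53  42]
 [ 41  43 139 148 154 180 157 147  47  42]
 [ 41  40  41 143 147 148 146  72  41  41]
 [ 41  41  42  41  41  41  41  41  42  41]
 [ 41  41  42  42  41  41  41  41  41  41]]
[232 206 198 196 139 208 134 152 217 218 218 219 235 235 234 235 235 230
 221 221 222 221 135 134 134 119 191 196 195 196]
ring 214.5 87.5 33.8 [0.52823253 0.0913679  0.056     ]
knob 287.5 211.5 23.5 [ 0.59784979 -0.00763628  0.15      ]
knob 322.5 191.5 12.2 [0.62568792 0.0098961  0.15      ]
hub 328.5 90.5 28.1 [0.63222634 0.08760752 0.116     ]
```

View pics/w3.png

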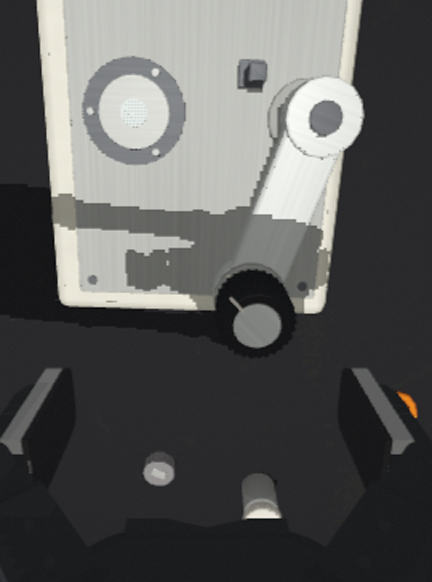

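Run:
```python
from h import *
c=np.load('pics/w.png.npy',allow_pickle=True).item()
for n,u,v,z in (('crys',213.4,88.5,.056),('piv',332.5,93.1,.116),('knob',290,223.7,.15),('spec',229.4,315.2,.014),('vial',293,325,.05)): print(n,onz(c,u,v,z))
```

```text
crys [0.52705142 0.09040032 0.056     ]
piv [0.63573794 0.08555256 0.116     ]
knob [ 0.60031102 -0.01873727  0.15      ]
spec [ 0.52878262 -0.23458386  0.014     ]
vial [ 0.62143009 -0.21931448  0.05      ]
```

>>> drive_tool(rows=[[[0, 0, 0], [-0.9, -4.7, -1], 6], [[0, 0, 0], [-0.9, -4.7, -2], 6], [[0, 0, 0], [-0.9, -4.7, -2], 6], [[0, 0, 0], [-0.9, -4.7, -3], 6], [[0, 0, 0], [-0.9, -4.6, -3], 6], [[0, 0, 0], [0, 0, 0], 6], [[0, 0, 0], [0, 0, 0], 6]], force=30)

```text
clock: 1.02
position: [0.5301, -0.2337, 0.1323]
ee_rot: [-0.0, 0.707, 0.707, 0.0]
contact_force: [-0.1, 0.1, 0.6]
width: 0.0601
gripper_force: 0.0
```

Run:
```python
from h import *
print(manip.get_state()['position'])
c,im=snap('wrist','w4.png')
g=cv2.cvtColor(im,cv2.COLOR_BGR2GRAY)
p=proj(c,[.529,-.234,.014]);print(p)
x,y=p.astype(int)
for t in (60,100):
  n,l,st,ce=cv2.connectedComponentsWithStats((g>t).astype(np.uint8))
  k=l[y,x];print(t,st[k],ce[k],onz(c,*ce[k],.014))
cv2.imwrite('pics/w5.png',im)
```

```text
[ 0.53010136 -0.23370122  0.13231615]
[258.05508113 192.84086539]
60 [ 146  117  129  114 7210] [209.38169209 173.98044383] [ 0.48565614 -0.21623594  0.014     ]
100 [241 176  33  34 872] [256.78555046 192.30275229] [ 0.52784542 -0.23348242  0.014     ]
```

View pics/w5.png

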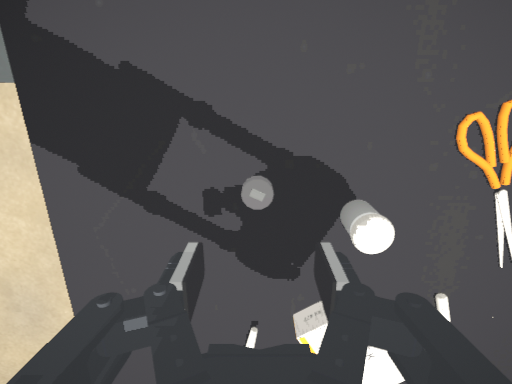

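Wrist view: specimen at (257,192), metal up, vial at (368,225), clear of the fingers. Descend.

>>> drive_tool(rows=[[[0, 0, 0], [-0.2, 0, -4], 5.5], [[0, 0, 0], [0, 0, -4], 5.5], [[0, 0, 0], [0, 0, -2.5], 5.5], [[0, 0, 0], [0, 0, -1], 5.5], [[0, 0, 0], [0, 0, -0.4], 5.5], [[0, 0, 0], [0, 0, 0], 5.5]])

```text
clock: 1.82
position: [0.5289, -0.234, 0.0143]
ee_rot: [0.001, 0.707, 0.707, 0.0]
contact_force: [0.8, -0.3, -0.6]
width: 0.0548
gripper_force: 0.0
```

>>> drive_tool(rows=[[[0, 0, 0], [0, 0, 0], 2.6], [[0, 0, 0], [0, 0, 0], 2.6], [[0, 0, 0], [0, 0, 0], 2.6], [[0, 0, 0], [0, 0, 0], 2.6], [[0, 0, 0], [0, 0, 0], 2.6]], force=30)

```text
clock: 2.45
position: [0.5287, -0.2344, 0.0145]
ee_rot: [0.001, 0.707, 0.707, 0.0]
contact_force: [0.2, 0.9, 6.1]
width: 0.0282
gripper_force: 29.4
```

>>> drive_tool(rows=[[[0, 0, 0], [0, 0, 1], 2.6], [[0, 0, 0], [0, 0, 4], 2.6], [[0, 0, 0], [0, 0, 5], 2.6], [[0, 0, 0], [0, 0, 3], 2.6], [[0, 0, 0], [0, 0, 0], 2.6]])

```text
clock: 3.08
position: [0.5295, -0.235, 0.1463]
ee_rot: [0.003, 0.707, 0.707, 0.001]
contact_force: [0.1, 0.0, -0.9]
width: 0.0285
gripper_force: 29.7
```

Run:
```python
from h import *
s=manip.get_state();print(s['position'],s['width'],s['gripper_force'],s['contact_force'])
c,im=snap('wrist','w6.png')
cv2.imwrite('pics/w7.png',cv2.resize(im[180:380,150:370],None,fx=2.5,fy=2.5))
```

```text
[ 0.52952725 -0.23497867  0.14631083] 0.028502812364821488 29.73622888326645 [ 0.0528323   0.00624633 -0.86913036]
```

View pics/w7.png

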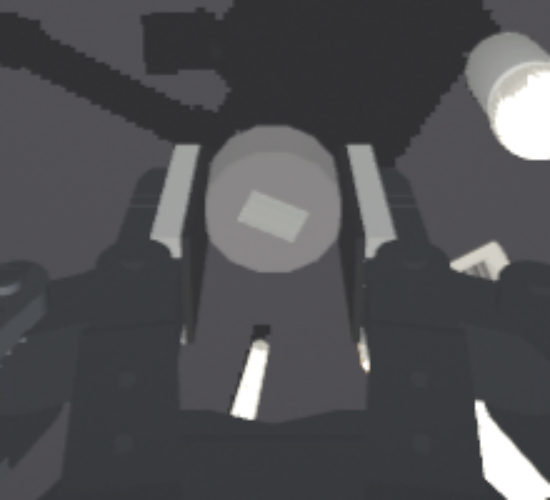

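Specimen held level between the pads, face centre near full-image (259,263).

Run:
```python
from h import *
c=np.load('pics/w6.png.npy',allow_pickle=True).item()
for v in (260,262,264): print(onz(c,258.8,v,.1458))
g=cv2.cvtColor(cv2.imread('pics/w6.png'),cv2.COLOR_BGR2GRAY)
print(g[225:300:2,256])
```

```text
[ 0.529165   -0.23261915  0.1458    ]
[ 0.52916487 -0.23382204  0.1458    ]
[ 0.52916475 -0.23503116  0.1458    ]
[ 49  50  57 124 123 124 123 124 133 135 136 136 136 136 136 136 140 169
 167 170 169 170 170 167 135 136 136 136 135 135 135 135  82  81  81  81
  80  81]
```

>>> drive_tool(rows=[[[0, 0, 0], [0, 5, 0.5], 2.6], [[0, 0, 0], [0, 6, 0.5], 2.6], [[0, 0, 0], [0, 6, 0.5], 2.6], [[0, 0, 0], [0, 6, 0], 2.6], [[0, 0, 0], [-0.2, 6, 0], 2.6], [[0, 0, 0], [0, 3.4, 0], 2.6], [[0, 0, 0], [0, 0, 0], 2.6], [[0, 0, 0], [0, 0, 0], 2.6]])

```text
clock: 4.12
position: [0.5252, 0.0895, 0.157]
ee_rot: [-0.001, 0.707, 0.707, -0.001]
contact_force: [0.3, -0.3, -1.1]
width: 0.028
gripper_force: 29.7
```

Run:
```python
from h import *
print(manip.get_state()['position'])
c,im=snap('wrist','w8.png')
g=cv2.cvtColor(im,cv2.COLOR_BGR2GRAY)
print(proj(c,[.527,.0904,.056]))
cv2.imwrite('pics/w9.png',cv2.resize(im,(800,600)))
```

```text
[0.52517127 0.08951951 0.15698575]
[261.71051806 197.83948486]
```

View pics/w9.png

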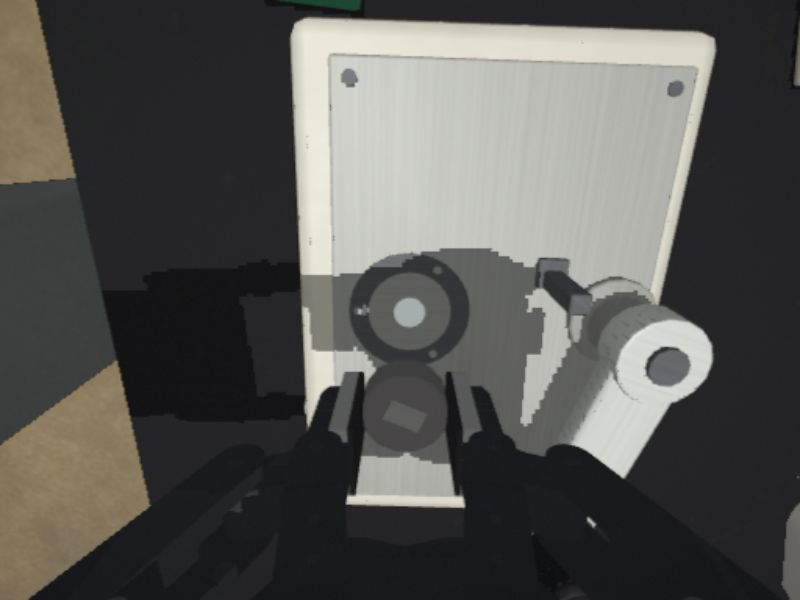

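Crystal disc at (262,200) full-res, unobstructed; ring and specimen clear.

Run:
```python
from h import *
c=np.load('pics/w8.png.npy',allow_pickle=True).item()
im=cv2.imread('pics/w8.png');g=cv2.cvtColor(im,cv2.COLOR_BGR2GRAY)
m=(g>g[200,262]-25).astype(np.uint8);n,l,st,ce=cv2.connectedComponentsWithStats(m,connectivity=4);k=l[200,262];print(st[k],ce[k],onz(c,*ce[k],.056))
print('piv',onz(c,663/1.5625,355/1.5625,.116))
```

```text
[252 191  20  18 284] [261.54577465 199.52112676] [0.52686478 0.0888742  0.056     ]
piv [0.63294779 0.09164172 0.116     ]
```

>>> drive_tool(rows=[[[0, 0, 0], [0.2, -0.05, -2], 2.6], [[0, 0, 0], [0, 0, -3], 2.6], [[0, 0, 0], [0, 0, -2], 2.6], [[0, 0, 0], [0, 0, -0.8], 2.6], [[0, 0, 0], [0, 0, -0.3], 2.6], [[0, 0, 0], [0, 0, 0], 2.6], [[0, 0, 0], [0, 0, 0], 2.6]])

```text
clock: 5.05
position: [0.5286, 0.0894, 0.0781]
ee_rot: [0.001, 0.707, 0.707, 0.001]
contact_force: [-0.4, 0.1, -0.3]
width: 0.0286
gripper_force: 29.7
```

>>> drive_tool(rows=[[[0, 0, 0], [0, 0, -0.25], 2.6], [[0, 0, 0], [0, 0, -0.15], 2.6], [[0, 0, 0], [0, 0, -0.1], 2.6], [[0, 0, 0], [0, 0, 0], 2.6], [[0, 0, 0], [0, 0, 0], 2.6]])

```text
clock: 5.68
position: [0.5281, 0.0895, 0.0723]
ee_rot: [0.0, 0.707, 0.707, 0.0]
contact_force: [0.2, 0.5, 0.9]
width: 0.0283
gripper_force: 29.7
```

Run:
```python
from h import *
for i in range(3):
  s=manip.get_state();print(s['position'],s['contact_force'],s['qpos']);snap('wrist')
```

```text
[0.52806172 0.08950079 0.07234221] [0.20732616 0.50979748 0.89306909] [ 3.79675531e-02  3.69709608e-01  1.83508797e+00 -2.84666665e-05
  9.36642146e-01  3.80035199e-02]
[0.52804529 0.08950781 0.07233306] [0.06222061 0.27500954 0.63400069] [ 3.80039070e-02  3.69728896e-01  1.83508437e+00 -6.94525178e-05
  9.36683822e-01  3.79437996e-02]
[0.52803662 0.08950499 0.07234175] [-0.04357516 -0.92994519 -0.04608789] [ 3.79699085e-02  3.69701144e-01  1.83510430e+00 -1.47582690e-05
  9.36683615e-01  3.79180241e-02]
```

>>> drive_tool(rows=[[[0, 0, 0], [-0.08, -0.05, 0], 2.6], [[0, 0, 0], [0, 0, -0.06], 2.6], [[0, 0, 0], [0, 0, 0], 2.6], [[0, 0, 0], [0, 0, 0], 2.6]])

```text
clock: 6.32
position: [0.5272, 0.089, 0.0717]
ee_rot: [0.0, 0.707, 0.707, 0.0]
contact_force: [-0.4, 0.0, -0.3]
width: 0.0283
gripper_force: 29.7
```

>>> drive_tool(rows=[[[0, 0, 0], [0, 0, -0.06], 2.6], [[0, 0, 0], [0, 0, 0], 2.6], [[0, 0, 0], [0, 0, -0.05], 2.6], [[0, 0, 0], [0, 0, 0], 2.6], [[0, 0, 0], [0, 0, 0], 2.6]])

```text
clock: 6.95
position: [0.5272, 0.089, 0.0706]
ee_rot: [0.0, 0.707, 0.707, 0.0]
contact_force: [-0.9, 0.5, -0.3]
width: 0.0282
gripper_force: 29.7
```

>>> drive_tool(rows=[[[0, 0, 0], [0, 0, -0.05], 2.6], [[0, 0, 0], [0, 0, 0], 2.6], [[0, 0, 0], [0, 0, 0], 2.6]])

```text
clock: 7.32
position: [0.5273, 0.089, 0.0704]
ee_rot: [0.0, 0.707, 0.707, 0.0]
contact_force: [-1.7, 0.1, 4.6]
width: 0.0283
gripper_force: 30.1
```

Touching at about 5 N. Release and rise.

>>> drive_tool(rows=[[[0, 0, 0], [0, 0, 0], 3.4], [[0, 0, 0], [0, 0, 0], 4.2], [[0, 0, 0], [0, 0, 0], 5], [[0, 0, 0], [0, 0, 2], 5], [[0, 0, 0], [0, 0, 4], 5], [[0, 0, 0], [0, 0, 4], 5], [[0, 0, 0], [0, 0, 3], 6], [[0, 0, 0], [0, 0, 0], 7]])

```text
clock: 8.32
position: [0.5289, 0.0891, 0.2026]
ee_rot: [0.002, 0.707, 0.707, 0.002]
contact_force: [-0.4, 0.1, -0.2]
width: 0.0698
gripper_force: 0.0
```

Run:
```python
from h import *
print(manip.get_state()['position'])
c,im=snap('wrist','w10.png')
print(proj(c,[.5269,.0889,.07]),proj(c,[.5269,.0889,.056]))
cv2.imwrite('pics/w11.png',cv2.resize(im,(800,600)))
```

```text
[0.52893006 0.08908697 0.20256043]
[256.31346811 187.8960822 ] [256.3488508  183.65747585]
```

View pics/w11.png

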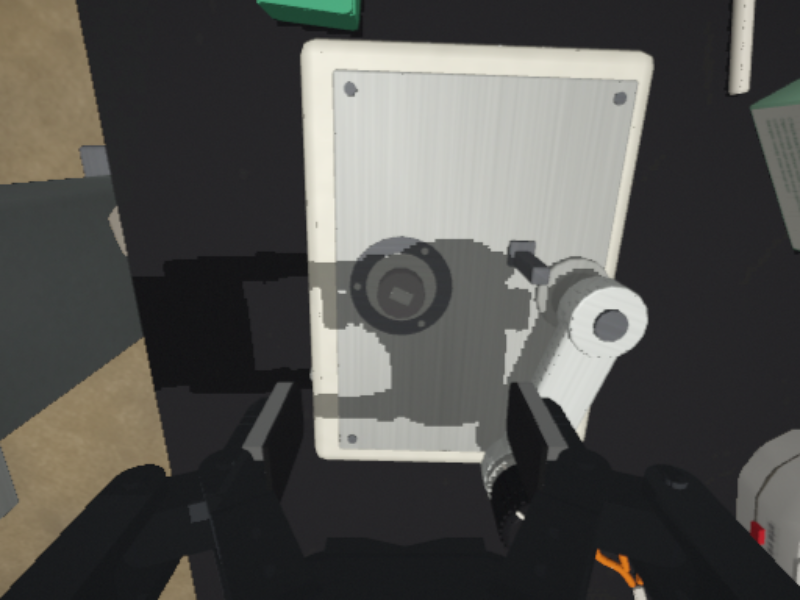

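Specimen sits concentric in the ring, centre at (401,290) vs ring (400,286) in the 800-px view, flat. Now to the knob, pre-rotating the wrist anticlockwise.

>>> drive_tool(rows=[[[0, 0, 0.186], [0.9, -1.4, 0], 7], [[0, 0, 0.186], [0.9, -1.4, 0], 7], [[0, 0, 0.186], [0.9, -1.4, 0], 7], [[0, 0, 0.186], [0.9, -1.3, 0], 7], [[0, 0, 0.186], [0.9, -1.3, 0], 7], [[0, 0, 0.186], [0.9, -1.3, 0], 7], [[0, 0, 0.186], [0.9, -1.3, 0], 7], [[0, 0, 0.186], [0.9, -1.3, 0], 7]])

```text
clock: 9.38
position: [0.5984, -0.0183, 0.1978]
ee_rot: [-0.002, 0.038, 0.999, 0.0]
contact_force: [0.1, 0.4, -0.1]
width: 0.0701
gripper_force: 0.0
```

>>> drive_tool(rows=[[[0, 0, 0.186], [0, 0, 0], 7], [[0, 0, 0.186], [0, 0, 0], 7], [[0, 0, 0.186], [0, 0, 0], 7], [[0, 0, 0.186], [0, 0, 0], 7], [[0, 0, 0.186], [0, 0, 0], 7], [[0, 0, 0], [0, 0, 0], 7], [[0, 0, 0], [0, 0, 0], 7]])

```text
clock: 10.25
position: [0.5987, -0.018, 0.199]
ee_rot: [-0.001, -0.41, 0.912, 0.001]
contact_force: [-0.3, 0.4, 0.5]
width: 0.0699
gripper_force: 0.0
```

Run:
```python
from h import *
c=np.load('pics/w10.png.npy',allow_pickle=True).item()
a,b,d=[onz(c,u/1.5625,v/1.5625,.056) for u,v in((349.5,88.5),(620,98.5),(352,438))]
print('yaw',np.arctan2(*(b-a)[1::-1]),np.arctan2(*(a-d)[1::-1])-np.pi/2,'piv',onz(c,389.8,207.4,.116))
s=manip.get_state();print(s['position'],s['qpos'])
c,im=snap('wrist','w12.png')
print(proj(c,[.6,-.019,.15]))
cv2.imwrite('pics/w13.png',cv2.resize(im,(800,600)))
```

```text
yaw -0.03308651084305338 -0.03113448074332892 piv [0.63525779 0.08676227 0.116     ]
[ 0.5987295  -0.01795166  0.19898614] [-1.46119292e-01  3.39008428e-01  1.52148444e+00  4.30411485e-05
  1.28320505e+00 -2.56150769e+00]
[254.77238045 222.68073496]
```

View pics/w13.png

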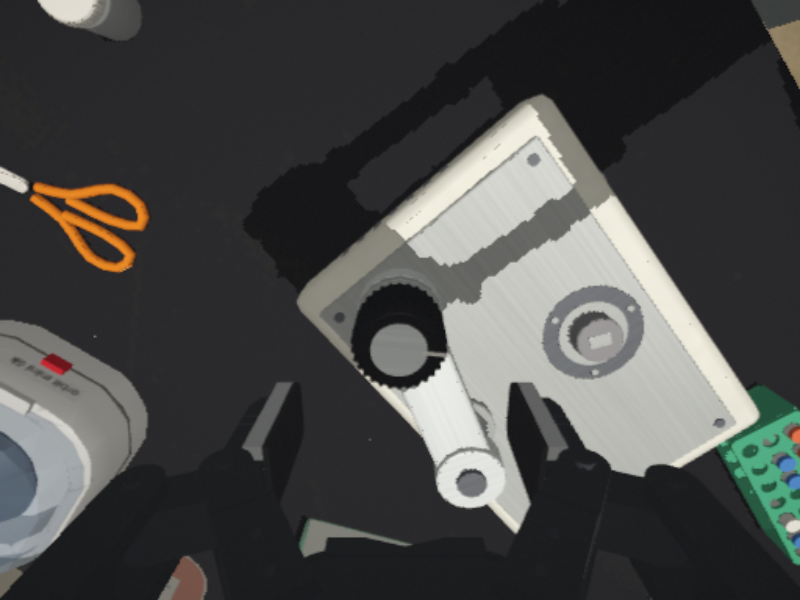

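Knob top at (399,349) of 800x600 confirms the estimate. Lower and grip.

>>> drive_tool(rows=[[[0, 0, 0], [0.1, -0.1, -2], 7], [[0, 0, 0], [0, 0, -3], 7], [[0, 0, 0], [0, 0, -1.5], 7], [[0, 0, 0], [0, 0, -0.4], 6], [[0, 0, 0], [0, 0, 0], 5], [[0, 0, 0], [0, 0, 0], 5]])

```text
clock: 11.05
position: [0.601, -0.0191, 0.1322]
ee_rot: [0.001, -0.411, 0.912, -0.001]
contact_force: [-0.6, 0.4, 0.1]
width: 0.0499
gripper_force: 0.0
```

>>> drive_tool(rows=[[[0, 0, 0], [0, 0, 0], 3.5], [[0, 0, 0], [0, 0, 0], 3.5], [[0, 0, 0], [0, 0, 0], 3.5]], force=50)

```text
clock: 11.42
position: [0.601, -0.0192, 0.1324]
ee_rot: [0.001, -0.411, 0.912, -0.001]
contact_force: [0.4, -1.5, 5.4]
width: 0.0412
gripper_force: 50.3
```

```bash
cat > arc.py <<'E'
from h import *
import sys
s=manip.get_state();p=s['position'];print(p,s['contact_force'],s['moment'],s['width'],s['gripper_force'],s['qpos'][5])
piv=np.array([.636,.086]);r=p[:2]-piv;R=np.hypot(*r);a=np.arctan2(*r[::-1]);home=-np.pi-.032;q=a-home;print('R',R,'q',q%6.283)
d=float(sys.argv[1]);b=a
for i in range(int(sys.argv[2])):
    n=b-d;print(np.round(100*R*np.array([np.cos(n)-np.cos(b),np.sin(n)-np.sin(b)]),2),end=' ');b=n
E
python3 arc.py .15 9
```

```text
[ 0.60101177 -0.01918667  0.13243296] [ 0.38495301 -1.47012413  5.3872392 ] [-0.1222294   0.07903389 -0.04368008] 0.041171513311571005 50.302418448845856 -2.565505216677231
R 0.11085310934706942 q 1.2816789841525151
[-1.53  0.64] [-1.42  0.86] [-1.27  1.07] [-1.1   1.24] [-0.9   1.39] [-0.68  1.51] [-0.45  1.6 ] [-0.21  1.65] [0.04 1.66]
```

>>> drive_tool(rows=[[[0, 0, -0.15], [-1.53, 0.64, 0], 3.5], [[0, 0, -0.15], [-1.42, 0.86, 0], 3.5], [[0, 0, -0.15], [-1.27, 1.07, 0], 3.5], [[0, 0, -0.15], [-1.1, 1.24, 0], 3.5], [[0, 0, -0.15], [-0.9, 1.39, 0], 3.5], [[0, 0, -0.15], [-0.68, 1.51, 0], 3.5], [[0, 0, -0.15], [-0.45, 1.6, 0], 3.5], [[0, 0, 0], [0, 0, 0], 3.5]])

```text
clock: 12.42
position: [0.529, 0.0652, 0.1324]
ee_rot: [0.003, 0.1, 0.995, 0.001]
contact_force: [4.6, 3.3, 4.3]
width: 0.0415
gripper_force: 51.1
```

```bash
python3 arc.py .05 6
```

```text
[0.5290126  0.06524027 0.13239283] [4.64213081 3.25373947 4.26036153] [-0.02848003 -0.42910779 -0.06870211] 0.04148105358438457 51.09785598877352 -1.3792726621862337
R 0.10898288414206973 q 0.22365731419838886
[-0.09  0.54] [-0.06  0.54] [-0.04  0.54] [-0.01  0.54] [0.02 0.54] [0.05 0.54]
```

>>> drive_tool(rows=[[[0, 0, -0.05], [0, 0.54, 0], 3.5], [[0, 0, -0.05], [0, 0.54, 0], 3.5], [[0, 0, -0.05], [0, 0.54, 0], 3.5], [[0, 0, -0.03], [0, 0.3, 0], 3.5], [[0, 0, 0], [0, 0, 0], 3.5], [[0, 0, 0], [0, 0, 0], 3.5]])

```text
clock: 13.18
position: [0.5274, 0.0825, 0.1324]
ee_rot: [0.001, 0.189, 0.982, -0.0]
contact_force: [-0.0, -0.6, 7.6]
width: 0.0413
gripper_force: 51.4
```

```bash
python3 arc.py .05 2
```

```text
[0.52743208 0.08246464 0.13236223] [-5.89753711e-03 -5.86215158e-01  7.58333216e+00] [-0.31550402  0.00143099  0.06548525] 0.04132782381632796 51.41528412583284 -1.1645332291124804
R 0.1086254655616946 q 0.06455206027272231
[-0.    0.54] [0.02 0.54]
```

>>> drive_tool(rows=[[[0, 0, -0.02], [0, 0.3, 0], 3.5], [[0, 0, -0.02], [0, 0.3, 0], 3.5], [[0, 0, 0], [0, 0, 0], 3.5], [[0, 0, 0], [0, 0, 0], 3.5]])

```text
clock: 13.68
position: [0.5275, 0.0879, 0.1323]
ee_rot: [0.001, 0.209, 0.978, -0.001]
contact_force: [0.0, -2.0, 8.0]
width: 0.0413
gripper_force: 51.5
```

>>> drive_tool(rows=[[[0, 0, -0.02], [0, 0.2, 0], 3.5], [[0, 0, 0], [0, 0, 0], 3.5], [[0, 0, 0], [0, 0, 0], 3.5]])

```text
clock: 14.05
position: [0.5275, 0.0881, 0.1323]
ee_rot: [0.001, 0.218, 0.976, -0.002]
contact_force: [0.2, -8.1, 8.0]
width: 0.0414
gripper_force: 51.5
```

At the stop (y .0881, -8 N). Regrip slightly higher with full wrist range.

>>> drive_tool(rows=[[[0, 0, 0], [0, 0, 0], 4.8], [[0, 0, 0], [0, -0.15, 0.3], 5.6], [[0, 0, 0.18], [0, 0, 0], 5.6], [[0, 0, 0.18], [0, 0, 0], 5.6], [[0, 0, 0.18], [0, 0, 0], 5.6], [[0, 0, 0.18], [0, 0, 0], 5.6], [[0, 0, 0.18], [0, 0, 0], 5.6], [[0, 0, 0.18], [0, 0, 0], 5.6]])

```text
clock: 15.05
position: [0.5261, 0.09, 0.1337]
ee_rot: [-0.001, -0.316, 0.949, 0.0]
contact_force: [-0.3, 0.7, -0.7]
width: 0.0559
gripper_force: 0.0
```

>>> drive_tool(rows=[[[0, 0, 0.18], [0, 0, 0], 5.6], [[0, 0, 0.18], [0, 0, 0], 5.6], [[0, 0, 0], [0, 0, 0], 5.6], [[0, 0, 0], [0, 0, 0], 5], [[0, 0, 0], [0, 0, 0], 3.5], [[0, 0, 0], [0, 0, 0], 3.5], [[0, 0, 0], [0, 0, 0], 3.5]], force=60)

```text
clock: 15.92
position: [0.5279, 0.0892, 0.1347]
ee_rot: [0.001, -0.478, 0.878, -0.001]
contact_force: [3.1, -3.4, 3.2]
width: 0.0409
gripper_force: 60.8
```

```bash
python3 arc.py .05 1
python3 - <<'E'
from h import *
c,im=snap('wrist','w14.png')
c,im=snap('scene','s3.png')
E
```

```text
[0.52791215 0.08920584 0.13470099] [ 3.12020989 -3.37796337  3.23213724] [-0.59159753 -0.40440527 -0.0208875 ] 0.040920358986393374 60.817683935165405 -2.529072969133843
R 0.10813538609789788 q 0.002534428993599569
[0.03 0.54]
```

>>> drive_tool(rows=[[[0, 0, -0.15], [0, 0, 0], 3.5], [[0, 0, -0.15], [0, 0, 0], 3.5], [[0, 0, -0.15], [0, 0, 0], 3.5], [[0, 0, -0.15], [0, 0, 0], 3.5], [[0, 0, -0.1], [0, 0, 0], 3.5]])

```text
clock: 16.65
position: [0.5284, 0.0886, 0.1347]
ee_rot: [0.002, -0.147, 0.989, -0.001]
contact_force: [5.4, -6.0, 2.6]
width: 0.0409
gripper_force: 60.7
```

```bash
cat > r.py <<'E'
from h import *
s=manip.get_state();print(s['clock'],np.round(s['position'],4),np.round(s['contact_force'],1),np.round(s['moment'],3),s['effort'][5].round(3),s['width'].round(4),s['qpos'][5].round(3))
E
python3 r.py
```

```text
Traceback (most recent call last):
  File "r.py", line 2, in <module>
    s=manip.get_state();print(s['clock'],np.round(s['position'],4),np.round(s['contact_force'],1),np.round(s['moment'],3),s['effort'][5].round(3),s['width'].round(4),s['qpos'][5].round(3))
                                                                                                                                                  ^^^^^^^^^^^^^^^^
AttributeError: 'float' object has no attribute 'round'
```

```bash
sed -i "s/s\['width'\].round(4)/round(s['width'],4)/" r.py; python3 r.py
```

```text
16.65 [0.5284 0.0886 0.1347] [ 5.4 -6.   2.6] [-0.937 -0.603  0.14 ] -0.426 0.0409 -1.826
```

>>> drive_tool(rows=[[[0, 0, -0.1], [0, 0, 0], 3.5], [[0, 0, -0.1], [0, 0, 0], 3.5]])

```text
clock: 16.9
position: [0.5285, 0.0884, 0.1347]
ee_rot: [0.002, -0.047, 0.999, -0.001]
contact_force: [3.2, -7.2, 3.0]
width: 0.0409
gripper_force: 60.7
```

```bash
python3 r.py
```

```text
16.9 [0.5285 0.0884 0.1347] [ 3.2 -7.2  3. ] [-0.961 -0.64   0.132] -0.498 0.0409 -1.627
```

>>> drive_tool(rows=[[[0, 0, -0.1], [0, 0, 0], 3.5], [[0, 0, -0.1], [0, 0, 0], 3.5]])

```text
clock: 17.15
position: [0.5285, 0.0881, 0.1347]
ee_rot: [0.002, 0.052, 0.999, -0.002]
contact_force: [4.8, -7.3, 2.9]
width: 0.0406
gripper_force: 60.7
```

```bash
python3 r.py
```

```text
17.15 [0.5285 0.0881 0.1347] [ 4.8 -7.3  2.9] [-1.116 -0.675  0.216] -0.498 0.0406 -1.427
```

>>> drive_tool(rows=[[[0, 0, -0.1], [0, 0, 0], 3.5]])

```text
clock: 17.27
position: [0.5285, 0.088, 0.1347]
ee_rot: [0.002, 0.102, 0.995, -0.002]
contact_force: [5.0, -8.1, 2.8]
width: 0.041
gripper_force: 60.8
```

```bash
python3 r.py
```

```text
17.275 [0.5285 0.088  0.1347] [ 5.  -8.1  2.8] [-1.234 -0.61   0.113] -0.499 0.041 -1.327
```

>>> drive_tool(rows=[[[0, 0, -0.1], [0, 0, 0], 3.5]])

```text
clock: 17.4
position: [0.5284, 0.0879, 0.1347]
ee_rot: [0.002, 0.152, 0.988, -0.002]
contact_force: [3.7, -7.1, 2.7]
width: 0.0412
gripper_force: 60.8
```

```bash
python3 r.py
```

```text
17.4 [0.5284 0.0879 0.1347] [ 3.7 -7.1  2.7] [-1.315 -0.62   0.146] -0.499 0.0412 -1.227
```

>>> drive_tool(rows=[[[0, 0, -0.1], [0, 0, 0], 3.5]])

```text
clock: 17.52
position: [0.5283, 0.0877, 0.1347]
ee_rot: [0.002, 0.201, 0.98, -0.002]
contact_force: [3.8, -7.5, 4.1]
width: 0.041
gripper_force: 60.8
```

```bash
python3 r.py
```

```text
17.525 [0.5283 0.0877 0.1347] [ 3.8 -7.5  4.1] [-1.354 -0.555  0.154] -0.5 0.041 -1.126
```

>>> drive_tool(rows=[[[0, 0, -0.1], [0, 0, 0], 3.5]])

```text
clock: 17.65
position: [0.5283, 0.0876, 0.1347]
ee_rot: [0.002, 0.25, 0.968, -0.002]
contact_force: [3.2, -8.7, 3.8]
width: 0.0408
gripper_force: 60.8
```

```bash
python3 r.py
```

```text
17.65 [0.5283 0.0876 0.1347] [ 3.2 -8.7  3.8] [-1.37  -0.531  0.135] -0.5 0.0408 -1.026
```

>>> drive_tool(rows=[[[0, 0, -0.12], [0, 0, 0], 3.5]])

```text
clock: 17.77
position: [0.5282, 0.0875, 0.1347]
ee_rot: [0.002, 0.308, 0.952, -0.002]
contact_force: [3.2, -8.3, 3.7]
width: 0.0412
gripper_force: 60.9
```

```bash
python3 r.py
```

```text
17.775 [0.5282 0.0875 0.1347] [ 3.2 -8.3  3.7] [-1.389 -0.473  0.1  ] -0.66 0.0412 -0.906
```

>>> drive_tool(rows=[[[0, 0, -0.12], [0, 0, 0], 3.5]])

```text
clock: 17.9
position: [0.5281, 0.0874, 0.1347]
ee_rot: [0.002, 0.364, 0.931, -0.002]
contact_force: [4.6, -8.7, 3.8]
width: 0.0408
gripper_force: 60.9
```

```bash
python3 r.py
```

```text
17.9 [0.5281 0.0874 0.1347] [ 4.6 -8.7  3.8] [-1.486 -0.491  0.142] -0.633 0.0408 -0.786
```

>>> drive_tool(rows=[[[0, 0, -0.12], [0, 0, 0], 3.5]])

```text
clock: 18.02
position: [0.528, 0.0873, 0.1347]
ee_rot: [0.002, 0.419, 0.908, -0.002]
contact_force: [3.9, -10.0, 4.2]
width: 0.0409
gripper_force: 60.9
```

```bash
python3 r.py
```

```text
18.025 [0.528  0.0873 0.1347] [  3.9 -10.    4.2] [-1.473 -0.435  0.184] -0.634 0.0409 -0.666
```

>>> drive_tool(rows=[[[0, 0, -0.12], [0, 0, 0], 3.5]])

```text
clock: 18.15
position: [0.5279, 0.0872, 0.1348]
ee_rot: [0.002, 0.473, 0.881, -0.002]
contact_force: [4.3, -10.6, 4.9]
width: 0.0409
gripper_force: 61.0
```

```bash
python3 r.py
```

```text
18.15 [0.5279 0.0872 0.1348] [  4.3 -10.6   4.9] [-1.578 -0.34   0.115] -0.611 0.0409 -0.546
```

>>> drive_tool(rows=[[[0, 0, -0.12], [0, 0, 0], 3.5]])

```text
clock: 18.27
position: [0.5279, 0.0872, 0.1348]
ee_rot: [0.002, 0.525, 0.851, -0.002]
contact_force: [4.1, -10.2, 5.1]
width: 0.0413
gripper_force: 61.0
```

```bash
python3 r.py
```

```text
18.275 [0.5279 0.0872 0.1348] [  4.1 -10.2   5.1] [-1.577 -0.18   0.319] -0.486 0.0413 -0.426
```

>>> drive_tool(rows=[[[0, 0, -0.12], [0, 0, 0], 3.5]])

```text
clock: 18.4
position: [0.5276, 0.087, 0.1348]
ee_rot: [0.002, 0.575, 0.818, -0.002]
contact_force: [2.4, -10.7, 5.4]
width: 0.0407
gripper_force: 61.1
```

```bash
python3 r.py
```

```text
18.4 [0.5276 0.087  0.1348] [  2.4 -10.7   5.4] [-1.589 -0.315  0.345] -0.431 0.0407 -0.306
```

Torque is climbing (0.32, 0.35). Small steps.

>>> drive_tool(rows=[[[0, 0, -0.04], [0, 0, 0], 3.5]])

```text
clock: 18.52
position: [0.5275, 0.087, 0.1349]
ee_rot: [0.002, 0.59, 0.807, -0.002]
contact_force: [3.3, -10.3, 5.8]
width: 0.0412
gripper_force: 61.1
```

```bash
python3 r.py
```

```text
18.525 [0.5275 0.087  0.1349] [  3.3 -10.3   5.8] [-1.6   -0.205  0.418] 0.226 0.0412 -0.269
```

>>> drive_tool(rows=[[[0, 0, -0.04], [0, 0, 0], 3.5]])

```text
clock: 18.65
position: [0.5275, 0.087, 0.1349]
ee_rot: [0.002, 0.606, 0.796, -0.002]
contact_force: [2.6, -9.6, 6.0]
width: 0.0409
gripper_force: 61.1
```

```bash
python3 r.py
```

```text
18.65 [0.5275 0.087  0.1349] [ 2.6 -9.6  6. ] [-1.567 -0.235  0.448] 0.159 0.0409 -0.229
```

>>> drive_tool(rows=[[[0, 0, -0.04], [0, 0, 0], 3.5]])

```text
clock: 18.77
position: [0.5275, 0.087, 0.1349]
ee_rot: [0.002, 0.622, 0.783, -0.002]
contact_force: [1.8, -11.1, 5.3]
width: 0.0404
gripper_force: 61.1
```

```bash
python3 r.py
```

```text
18.775 [0.5275 0.087  0.1349] [  1.8 -11.1   5.3] [-1.539 -0.15   0.474] 0.209 0.0404 -0.189
```

>>> drive_tool(rows=[[[0, 0, -0.04], [0, 0, 0], 3.5]])

```text
clock: 18.9
position: [0.5275, 0.087, 0.135]
ee_rot: [0.003, 0.637, 0.771, -0.002]
contact_force: [2.8, -9.9, 6.7]
width: 0.0409
gripper_force: 61.2
```

```bash
python3 r.py
```

```text
18.9 [0.5275 0.087  0.135 ] [ 2.8 -9.9  6.7] [-1.621 -0.097  0.535] 0.261 0.0409 -0.149
```

>>> drive_tool(rows=[[[0, 0, -0.04], [0, 0, 0], 3.5]])

```text
clock: 19.02
position: [0.5277, 0.0869, 0.135]
ee_rot: [0.003, 0.652, 0.758, -0.002]
contact_force: [4.2, -14.9, 5.6]
width: 0.0408
gripper_force: 61.0
```

```bash
python3 r.py
```

```text
19.025 [0.5277 0.0869 0.135 ] [  4.2 -14.9   5.6] [-2.128 -0.093  0.207] -0.053 0.0408 -0.109
```

>>> drive_tool(rows=[[[0, 0, -0.04], [0, 0, 0], 3.5]])

```text
clock: 19.15
position: [0.5272, 0.0869, 0.1348]
ee_rot: [0.002, 0.668, 0.744, -0.002]
contact_force: [2.1, -11.2, 8.2]
width: 0.0406
gripper_force: 61.5
```

```bash
python3 r.py
```

```text
19.15 [0.5272 0.0869 0.1348] [  2.1 -11.2   8.2] [-1.569 -0.346  0.043] -0.254 0.0406 -0.068
```

One click (0.535 → 0.04 N m). Release and rise.

>>> drive_tool(rows=[[[0, 0, 0], [0, 0, 0], 4.6], [[0, 0, 0], [0, 0, 0], 5.6], [[0, 0, 0], [0, 0, 0], 6], [[0, 0, 0], [0, 0, 2], 6], [[0, 0, 0], [0, 0, 4], 6], [[0, 0, 0], [0, 0, 4], 6], [[0, 0, 0], [0, 0, 2], 6], [[0, 0, 0], [0, 0, 0], 6]])

```text
clock: 20.15
position: [0.5274, 0.0902, 0.2555]
ee_rot: [0.001, 0.668, 0.744, 0.001]
contact_force: [0.2, 0.8, 0.1]
width: 0.0602
gripper_force: 0.0
```

Run:
```python
from h import *
print(manip.get_state()['contact_force'])
c,w=snap('wrist','w15.png')
c,a=snap('scene','s4.png')
c2,b=snap('side','b4.png')
u,v=proj(c,[.55,.07,.08]).astype(int);print(u,v)
u2,v2=proj(c2,[.55,.07,.08]).astype(int)
A=cv2.resize(a[v-45:v+45,u-60:u+60],(400,300),interpolation=2);B=cv2.resize(b[v2-45:v2+45,u2-60:u2+60],(400,300),interpolation=2)
cv2.imwrite('pics/f.png',np.hstack([cv2.resize(w,(400,300)),np.vstack([A,B])[:300] if 0 else A]))
cv2.imwrite('pics/f.png',np.vstack([cv2.imread('pics/f.png'),np.hstack([B,B*0])]))
```

```text
[0.150051   0.82689365 0.1434907 ]
246 188
```

View pics/f.png

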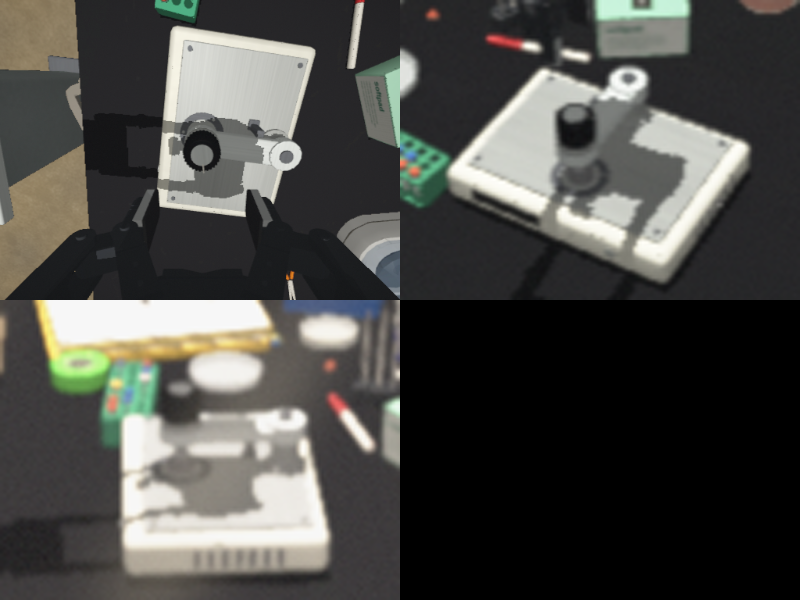

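The arm is home over the ring: knob at (202,150) in the wrist panel, specimen beneath it at about (578,170) in the scene panel, clamped. The neighbouring items are undisturbed and the gripper is clear.

```bash
python3 -c "
from rig import job
print(job.sign_off())"
```

```text
the job is handed in; nothing more can be done
None
```

The specimen is lying flat on the crystal and clamped, with the arm swung home to its stop and one ratchet click felt as the torque dropped from 0.54 to 0.04 N m; the gripper is clear, nothing else on the bench was touched, and the job was handed in at about 20 s.

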